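# Cover the drink, then open the push-and-turn medicine bottle

### The arm

A 6-joint arm with a two-finger parallel gripper is mounted at the origin on a cart in front of the work surface, level with it; the furniture and walls round the work are solid. World frame = base frame: x ahead of the robot, y to its left, z up, the work surface at z = 0. Lengths are in m, angles in rad, forces in N, time in s.
With the tool pointing down it reaches from about 0.35 to 0.775 m from the base axis. Payload 7.3 kg.
Tool frame: the origin (TCP) lies between the finger pads, 19 mm behind the fingertips; this is the grasp point; z points along the fingers, y is the line along which they close (so a half turn about z gives the same grasp; the last joint's range is limited). The gripper opens to 92 mm and grips with 3 to 60 N. Pads are 19 mm wide; open, the fingers measure 130 mm over their backs; the gripper's body (75 mm by 190 mm) begins 47 mm behind the grasp point.
Start: joints at [-1.451, 0.342, 1.524, -0, 1.275, -0.146], TCP at [0.138, -0.507, 0.246] pointing down, gripper open.
Joint ranges: [-2.53, 2.53], [-0.77, 2.02], [0.04, 2.7], [-1, 4.14], [0.28, 2.66], [-3.11, 3.11]. Speed limits (rad/s): [2.57, 2.57, 3.14, 3.14, 3.14, 3.14].

### API

Orientations are given as [roll, pitch, yaw] about the fixed x, y, z axes, in that order (R = Rz(yaw) Ry(pitch) Rx(roll)).
In Python, from cell import robot, optics, workorder gives the robot as it stands (robot), with the cameras (optics) and the job (workorder).
- The arm moves only by the tool move_tool, called after ">>>" by a JSON object that holds its "name" and its "arguments", one argument or row to a line. Schema: {"type":"object","properties":{"increments":{"type":"array","items":{"type":"object","properties":{"xyz":{"type":"array","items":{"type":"number"},"minItems":3,"maxItems":3},"turn_vec":{"type":"array","items":{"type":"number"},"minItems":3,"maxItems":3}},"additionalProperties":false},"minItems":1,"maxItems":8},"aperture":{"type":"number"},"force":{"type":"number"},"only":{"type":"string"},"quiet":{"type":"boolean"},"lines":{"type":"string"}},"required":["increments"],"additionalProperties":false}. increments is a list of rows, 1 to 8 of them, each an object with the fields xyz (a list: dx, dy, dz in a scale on which 1.0 is 400 mm), turn_vec (a list: a rotation vector rx, ry, rz in shares of 2 rad (1.0 is 2 rad)); a field left out counts as zero; each row shifts and turns the commanded pose from where the row before left it, along the tool's axes as they then stand; what a row does not reach is not made up. A row lasts 1/12 s, in which the tool goes at most 0.0417 m and 0.125 rad, less where a joint would pass 70% of its speed; a pose out of reach is approached as far as the arm can. aperture is the finger opening in m, set as the call begins (left out keeps the last). The fingers move at their own pace and stop on an object; force is the grip in N (left out, the last holds). Time passes only in rows, so rows that do not move let the fingers close. The tool returns the time, the measured TCP pose, the force, the opening and the grip force at its end. only (a regular expression) keeps the lines of the reply that match it, lines (a string "A,B") keeps lines A to B, and quiet returns only ok. Input that does not fit is refused with a message, and nothing moves.
- robot.observe(): the state, without advancing time (a new reading comes with each control period).
- optics.read_camera(name): name is "scene" or "side" or "wrist"; returns a dict with "image" (420x560x3 uint8, red, green, blue), "fx", "fy", "cx", "cy" (pixels), "pose" (4x4, takes a point from camera to world coordinates). Camera axes: x right, y down, z forward; pixel columns grow to the right and rows downward; lengths in m; the calibration is good to about 2 mm. The wrist camera is an equidistant fisheye: a pixel r from the principal point sees the ray r / f radians off the axis. A picture is of the moment at which its call begins. There is no depth.
- workorder.hand_in(): hands the job in; it is judged then, once.
The state is a dict: "time": time; "qpos": joint angles; "qvel": joint speeds; "joint_efforts": joint torques, N m; "tool_pos": TCP position; "tool_rot": TCP orientation; "contact_force": force on the tool from outside, world axes, zero at the start; "torque": the same for the moment, N m; "opening": finger opening in m; "grip_force": force on a finger pad.
Only numpy, scipy, OpenCV 4.12 (cv2) and the standard library are available. Lean on these libraries where they do the work, as an engineer would, in place of code of your own. Each camera call takes 0.05 s, during which the arm holds its last target. There are 200 camera calls.

### The job

First put the loose wooden cover gently on the mug so that it sits centred and level on the rim and let go of it, so that no tablet dust gets into the drink. Then open the medicine bottle in its holder: press its safety cap down, twist it counter-clockwise (seen from above) while it is down until it comes free, and lift it off. Finish while still holding the cap in the gripper, level and about 10 cm straight above the open bottle, with the covered mug and the other things on the desk left where they are.

Things in the scene. Friction and masses are not known exactly. Their poses are not given: they have to be found in the camera images.
- bottle: Amber medicine bottle, square 76 mm body, short round neck, upright in a grey holder (112 x 112 mm, walls 34 mm high) screwed to the desk: fixed, cannot turn or shift. Origin: centre of the holder's underside, on the desk; z up along the neck's axis. Shoulder at z = 94 mm, neck 28 mm wide, rim at z = 118.5 mm; two lugs on the neck along +x and -x, 39 mm over both.
- cap: White ribbed round safety cap, 50 mm wide, 34 mm high, 35 g, loose. Origin: centre of its underside, z up. Locked: origin 104 mm above the bottle's, its x along the bottle's x. Turns only while pressed down 6 mm or more, and only counter-clockwise from above; turned 55 to 125 degrees (75 is good, a stop ends it near 129) it lifts straight off; under 52 the lugs still hold it.
- cap_top (a point): Centre of the cap's top face, 34 mm above its origin, 138 mm above the desk when locked. Grip the cap across its side from above at any yaw, e.g. with the TCP level with this point. Pressing starts to move it at about 7 N; it bottoms on the rim after 7.5 mm at about 11 N (then rigid; stay under 25 N). Let up before it is turned free, it springs up and locks or catches under the lugs.
- seal (a joint): Slide of the round white spring seal (20 mm) in the bottle's neck, in m: 0 with the cap on and locked, positive as the cap presses it down (0.0075 fully pressed), -0.004 with the cap off (upper stop, about 5 N; 500 N/m).
- mug: Green and white mug, 101 mm high, 78 mm across the rim, handle at its -y side; loose, 0.28 kg. Origin: centre of the underside of its 78 x 116 mm outline with handle (not of its round); z up.
- mug_mouth (a point): Centre of the mug's mouth, level with the rim, 101 mm above the mug's underside; 19 mm from the mug's origin along its +y.
- cover: Loose wooden mug cover: disc 94 mm wide, 6 mm thick, round knob 23 mm wide and 24 mm high on top, rubber plug 44 mm wide and 7 mm deep beneath; lies on its plug, knob up; 90 g. Origin: centre of the plug's underside; disc z = 7 to 13 mm, knob z = 13 to 37 mm. Seated, the plug is inside the mug with some mm of play, the disc on the rim, the origin 7 mm below point mug_mouth.
- stamp: Bystander: grey and white round self-inking stamp, 52 mm wide, 75 mm high, standing behind the work; origin under its centre. Leave alone.
- dropper: Bystander: small white dropper bottle with an orange-brown cap, 23 mm wide, 69 mm high, behind the work; origin under its centre. Leave alone.
- carton: Bystander: small product carton, 51 x 71 x 75 mm, behind the work; origin under its centre. Leave alone.

How it is judged:
By the outcome, as a careful person would: the job done as asked, in the order asked, and still so for the second after the job is handed in, while the arm keeps its last pose, push and grip.
It also fails if it takes over 58 s, if anything falls off the work surface, if the arm or the gripper's body presses on something with over 40 N, if the wrist force passes 120 N, or if a joint passes its speed limit or range.

## Working session

There is one attempt and no reset: what is moved stays moved. The work goes in short steps, Python scripts to look and compute and a tool call to move; the robot and the scene stay as the last step left them, time stands still between calls to the robot, and variables do not carry over. Pictures are saved under pics/ and viewed, at most 10 in all, crops included, and the job is handed in when it is done.

```bash
ls; mkdir -p pics
```

Create h.py:
```python
import numpy as np,cv2
from cell import robot, optics, workorder
def ray(c,u,v):
    d=np.array([(u-c['cx'])/c['fx'],(v-c['cy'])/c['fy'],1.]); R=c['pose'][:3,:3]
    return c['pose'][:3,3],R@d
def wray(c,u,v):
    x,y=(u-c['cx'])/c['fx'],(v-c['cy'])/c['fy']; t=np.hypot(x,y)+1e-12
    d=np.array([np.sin(t)*x/t,np.sin(t)*y/t,np.cos(t)]); return c['pose'][:3,3],c['pose'][:3,:3]@d
def onz(o,d,z): return o+d*(z-o[2])/d[2]
def save(c,n,crop=None,s=1):
    im=c['image'][:,:,::-1]
    if crop: a,b,e,f=crop; im=im[b:f,a:e]
    cv2.imwrite('pics/'+n,cv2.resize(im,None,fx=s,fy=s,interpolation=cv2.INTER_CUBIC))
```

Run:
```python
from h import *
for n in ['scene','side','wrist']:
    c=optics.read_camera(n); c['pose']=np.array(c['pose']); save(c,n+'0.png')
    np.savez('pics/'+n+'0.npz',**c)
    print(n,c['fx'],c['cx'],c['cy'],np.round(c['pose'],3).tolist())
o=robot.observe(); print(o)
```

```text
cell.py
pics
scene 460.8266826967668 276.70403419045846 208.31826406591378 [[-0.765, -0.337, 0.548, -0.048], [-0.643, 0.39, -0.659, 0.746], [0.008, -0.857, -0.515, 0.691], [0.0, 0.0, 0.0, 1.0]]
side 392.07648843646376 280.4379149204146 216.89613312673416 [[-0.752, -0.403, 0.521, 0.099], [-0.659, 0.482, -0.578, 0.553], [-0.018, -0.778, -0.628, 0.692], [0.0, 0.0, 0.0, 1.0]]
wrist 325.19226210127806 282.761619055602 208.20252673851726 [[0.263, -0.921, -0.286, 0.216], [-0.965, -0.251, -0.077, -0.485], [-0.001, 0.297, -0.955, 0.383], [0.0, 0.0, 0.0, 1.0]]
{'time': 0.15, 'qpos': array([-1.45098318e+00,  3.42538474e-01,  1.52477997e+00,  2.45125797e-06,
        1.27540303e+00, -1.45995902e-01]), 'qvel': array([ 0.00073694, -0.00272481, -0.00273121,  0.00103425, -0.00032613,
        0.00059796]), 'joint_efforts': array([ 1.16396684e-03, -4.31471980e+01, -2.44351941e+01,  7.17460737e-02,
        5.37108968e-02, -8.14788382e-05]), 'tool_pos': array([ 0.13790297, -0.5062772 ,  0.24502332]), 'tool_rot': array([-3.14047618e+00, -1.66537822e-04,  2.65808241e-01]), 'contact_force': array([ 0.23358728, -0.59361004, -0.35566069]), 'torque': array([ 0.02345851, -0.0054015 ,  0.03171752]), 'grip_force': 0.0, 'opening': 0.0916319703160359}
```

View pics/scene0.png

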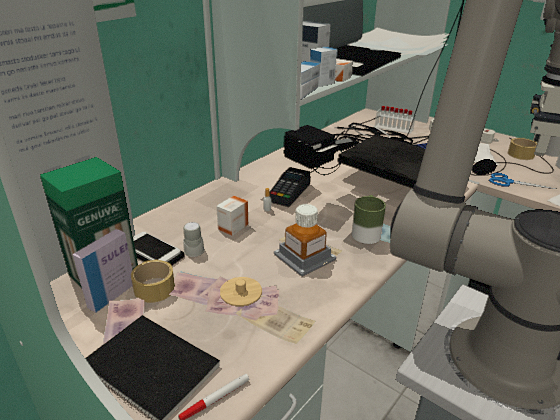

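View pics/side0.png

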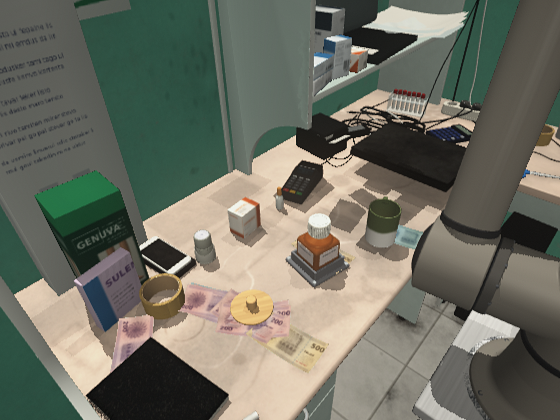

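Scene picture: cover at (240,291), bottle at (306,245) with cap at (306,215), mug at (368,220), stamp at (194,238), carton at (233,215), dropper at (267,200). The side picture shows them at (251,307), (319,250), (383,222), and so on. The gripper is out of view.

Run:
```python
from h import *
S=dict(np.load('pics/scene0.npz')); D=dict(np.load('pics/side0.npz'))
a=cv2.resize(S['image'][180:320,190:400,::-1],None,fx=3.8,fy=3.8,interpolation=cv2.INTER_CUBIC); cv2.imwrite('pics/sc_crop.png',a)
for n,c,pts in [('scene',S,[(240,300),(225,290),(306,212),(306,222),(362,202),(368,212),(368,232),(250,300)]),('side',D,[(251,317),(236,307),(319,220),(319,230),(383,206),(383,222),(383,238)])]:
    hsv=cv2.cvtColor(c['image'],cv2.COLOR_RGB2HSV)
    for u,v in pts: print(n,u,v,hsv[v,u],c['image'][v,u])
```

```text
scene 240 300 [ 20 103 208] [208 179 124]
scene 225 290 [ 19 107 200] [200 169 116]
scene 306 212 [ 38  18 217] [213 217 202]
scene 306 222 [ 26  30 172] [172 169 152]
scene 362 202 [41 92 61] [53 61 39]
scene 368 212 [38 90 71] [64 71 46]
scene 368 232 [ 26  24 147] [147 145 133]
scene 250 300 [ 19 105 206] [206 175 121]
side 251 317 [ 19 117 231] [231 191 125]
side 236 307 [ 20 116 233] [233 196 127]
side 319 220 [ 43   7 243] [240 243 236]
side 319 230 [ 27  24 193] [193 191 175]
side 383 206 [35 82 62] [59 62 42]
side 383 222 [35 77 63] [60 63 44]
side 383 238 [ 21  22 150] [150 146 137]
```

View pics/sc_crop.png

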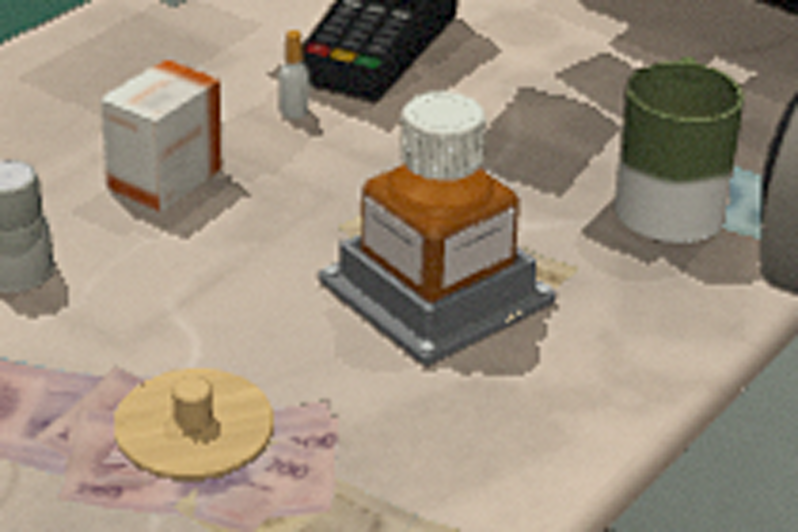

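View pics/wrist0.png

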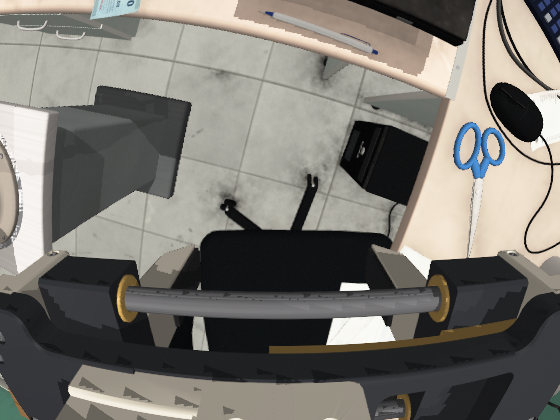

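The crop (3.8×, offset 190,180) shows the mug rim at about (369,205), cap top at (307,209), cover disc at (241,291) with its knob up, and the holder corners at (275,252), (302,274) and (335,257). The wrist picture shows only the floor, cart and desk edge.

Add to h.py:
```python
from scipy.optimize import least_squares
def topcirc(c,mask,z,r,wr=False,whole=False):
    """circle of radius r at height z through the upper silhouette (first mask pixel in each column)"""
    cs,_=cv2.findContours(mask.astype(np.uint8),cv2.RETR_EXTERNAL,cv2.CHAIN_APPROX_NONE)
    k=max(cs,key=cv2.contourArea)[:,0,:].astype(float)
    if not whole:
        w=np.ptp(k[:,0]); lo,hi=k[:,0].min()+.06*w,k[:,0].max()-.06*w
        k=np.array([[u,k[k[:,0]==u,1].min()-.5] for u in np.unique(k[:,0]) if lo<u<hi])
    f=wray if wr else ray
    P=np.array([onz(*f(c,u,v),z)[:2] for u,v in k])
    s=least_squares(lambda p:np.hypot(*(P-p).T)-r,P.mean(0)+(c['pose'][:2,3]-P.mean(0))*.03,loss='soft_l1',f_scale=.001)
    e=np.hypot(*(P-s.x).T)-r
    return s.x,np.std(e),len(P)
def box(m,b):
    o=np.zeros_like(m); o[b[1]:b[3],b[0]:b[2]]=m[b[1]:b[3],b[0]:b[2]]; return o
```

Run:
```python
from h import *
B={'scene':dict(cover=(205,265,275,325),cap=(290,195,325,228),mug=(345,190,390,230)),
   'side':dict(cover=(220,280,285,335),cap=(300,205,340,240),mug=(360,190,408,235))}
for n in B:
    c=dict(np.load(f'pics/{n}0.npz')); h=cv2.cvtColor(c['image'],cv2.COLOR_RGB2HSV).astype(int); H,S,V=h[...,0],h[...,1],h[...,2]
    M=dict(cover=(S>75)&(H>12)&(H<26),cap=(S<45)&(V>150),mug=(H>29)&(H<60)&(S>50)&(V<140))
    vis=c['image'][:,:,::-1].copy()
    for k,(z,r) in dict(cover=(.013,.047),cap=(.138,.025),mug=(.101,.039)).items():
        m=box(M[k],B[n][k]); vis[m]=(255,0,255); ys,xs=np.where(m)
        print(n,k,(xs.min(),ys.min(),xs.max(),ys.max()),*topcirc(c,m,z,r))
    cv2.imwrite(f'pics/m_{n}.png',vis)
a,b=cv2.imread('pics/m_scene.png')[180:330,190:400],cv2.imread('pics/m_side.png')[185:335,210:420]
cv2.imwrite('pics/m.png',cv2.resize(np.vstack([a,b]),None,fx=2,fy=2))
```

```text
scene cover (np.int64(220), np.int64(277), np.int64(269), np.int64(322)) [0.50941473 0.19842748] 0.0009127529439255496 36
scene cap (np.int64(290), np.int64(197), np.int64(324), np.int64(227)) [ 0.48691959 -0.00625287] 0.0012641640702399563 20
scene mug (np.int64(354), np.int64(195), np.int64(385), np.int64(227)) [ 0.41761289 -0.18347671] 0.003006693552412309 28
side cover (np.int64(230), np.int64(289), np.int64(273), np.int64(334)) [0.50978581 0.19820607] 0.0008369071411726338 38
side cap (np.int64(302), np.int64(213), np.int64(336), np.int64(237)) [ 0.48744803 -0.00424348] 0.0009282683407672714 19
side mug (np.int64(367), np.int64(197), np.int64(400), np.int64(232)) [ 0.41597448 -0.18204871] 0.0036024050660685954 30
```

View pics/m.png

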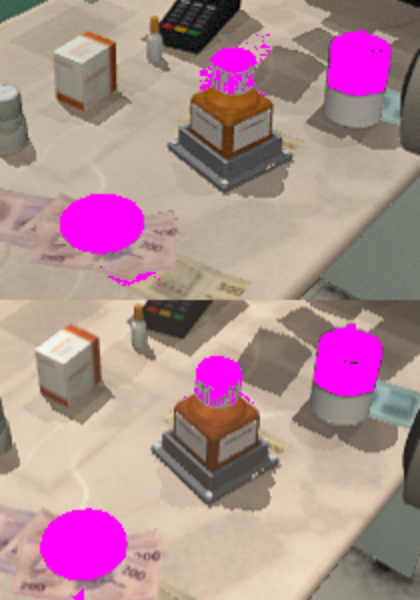

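Cover centre is (0.5096, 0.1983), agreeing in both views. The mug's handle sticks up over the rim outline on the far side, which biases that fit. I'll measure the mug and cap from above with the wrist camera on the way.

Units first: shifts go in shares of 400 mm and turns go in shares of 2 rad. So 0.04 m / 0.4 = 0.1, -0.0383 m / 0.4 = -0.0958, 0.0886 rad / 2 = 0.0443.

>>> {"name": "move_tool", "arguments": {
  "increments": [
    {"xyz": [0.1,0,0],"turn_vec": [0,0,0.0443]},
    {"xyz": [0.1,0,0],"turn_vec": [0,0,0.0443]},
    {"xyz": [0.1,0,0],"turn_vec": [0,0,0.0443]},
    {"xyz": [0.0355,-0.0958,0]},
    {"xyz": [0.0355,-0.0958,0]},
    {"xyz": [0.0355,-0.0958,0]},
    {"xyz": [0.0355,-0.0958,0]},
    {"xyz": [0.0355,-0.0958,0]}
  ],
  "aperture": 0.09,
  "force": 20
}}

```text
time: 0.82
tool_pos: [0.3269, -0.292, 0.2452]
tool_rot: [-3.141, 0.0, -0.0]
contact_force: [1.0, -0.2, -0.6]
opening: 0.0899
grip_force: 0.0
```

>>> {"name": "move_tool", "arguments": {
  "increments": [
    {"xyz": [0.0355,-0.0958,0]},
    {"xyz": [0.0355,-0.0958,0]},
    {},
    {}
  ]
}}

```text
time: 1.15
tool_pos: [0.3557, -0.2155, 0.2456]
tool_rot: [3.141, -0.0, 0.005]
contact_force: [0.7, 0.3, -0.1]
opening: 0.0899
grip_force: 0.0
```

Run:
```python
from h import *
c=optics.read_camera('wrist'); save(c,'w1.png'); np.savez('pics/w1.npz',**c)
print(np.round(c['pose'],3).tolist(),robot.observe()['tool_rot'])
```

```text
[[0.005, -0.955, -0.297, 0.437], [-1.0, -0.005, -0.002, -0.215], [0.0, 0.297, -0.955, 0.384], [0.0, 0.0, 0.0, 1.0]] [ 3.14087343e+00 -9.55932414e-05  2.38233899e-03]
```

View pics/w1.png

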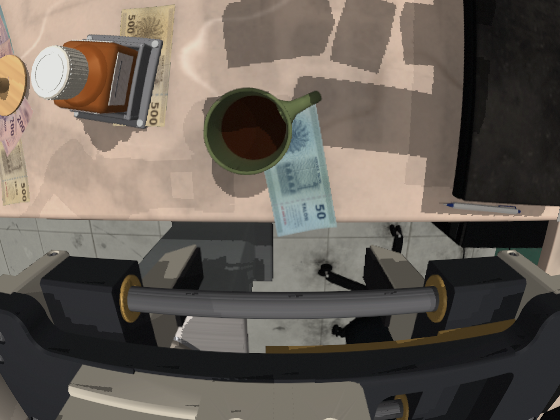

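The wrist picture shows the mug's rim centred near (248,130), about 43 px in radius, with the handle to the upper right. The cap top is at (50,74), and the cover is at the left edge.

Run:
```python
from h import *
c=dict(np.load('pics/w1.npz')); h=cv2.cvtColor(c['image'],cv2.COLOR_RGB2HSV).astype(int); H,S,V=h[...,0],h[...,1],h[...,2]
m=box(((S>80)&(V<140)),(198,80,330,180)).astype(np.uint8)
cs,_=cv2.findContours(m,cv2.RETR_EXTERNAL,cv2.CHAIN_APPROX_NONE); m=cv2.drawContours(m*0,[max(cs,key=cv2.contourArea)],-1,1,-1)
m=cv2.morphologyEx(m,cv2.MORPH_OPEN,cv2.getStructuringElement(cv2.MORPH_ELLIPSE,(45,45)))
ys,xs=np.where(m);print(xs.min(),xs.max(),ys.min(),ys.max())
print('mug',topcirc(c,m,.101,.039,True,True))
m2=box((S<40)&(V>205),(25,40,80,105)); 
ys,xs=np.where(m2);print(xs.min(),xs.max(),ys.min(),ys.max(),V[74,45],S[74,45],V[74,72],S[74,72],V[95,65])
print('cap',topcirc(c,m2,.138,.025,True,True))
```

```text
204 291 88 174
mug (array([ 0.41842649, -0.18427348]), np.float64(0.0007370623414633299), 243)
31 71 45 99 227 3 87 29 90
cap (array([ 0.48754212, -0.0054347 ]), np.float64(0.0005986505111036876), 129)
```

In the tool's units: -0.0345 m / 0.4 = -0.0863, 0.0128 m / 0.4 = 0.032.

>>> {"name": "move_tool", "arguments": {
  "increments": [
    {"xyz": [0.032,-0.0863,0]},
    {"xyz": [0.032,-0.0863,0]},
    {"xyz": [0.032,-0.0863,0]},
    {"xyz": [0.032,-0.0863,0]},
    {"xyz": [0.032,-0.0863,0]},
    {"xyz": [0.032,-0.0863,0]},
    {"xyz": [0.032,-0.0863,0]},
    {"xyz": [0.032,-0.0863,0]}
  ],
  "quiet": true
}}

```text
ok
```

>>> {"name": "move_tool", "arguments": {
  "increments": [
    {"xyz": [0.032,-0.0863,0]},
    {"xyz": [0.032,-0.0863,0]},
    {"xyz": [0.032,-0.0863,0.05]},
    {"xyz": [0.032,-0.0863,0.05]},
    {"xyz": [0,0,0.075]},
    {},
    {}
  ],
  "aperture": 0.06
}}

```text
time: 2.45
tool_pos: [0.5083, 0.1947, 0.1742]
tool_rot: [3.14, 0.004, -0.001]
contact_force: [0.2, -0.4, -0.2]
opening: 0.06
grip_force: 0.0
```

Run:
```python
from h import *
c=optics.read_camera('wrist'); save(c,'w2.png'); np.savez('pics/w2.npz',**c)
h=cv2.cvtColor(c['image'],cv2.COLOR_RGB2HSV).astype(int); H,S,V=h[...,0],h[...,1],h[...,2]
m=((S>75)&(H>12)&(H<26)&(V>140)); m=cv2.morphologyEx(box(m,(100,20,460,225)).astype(np.uint8),cv2.MORPH_OPEN,np.ones((5,5)))
ys,xs=np.where(m);print(xs.min(),xs.max(),ys.min(),ys.max())
print('cover',topcirc(c,m,.013,.047,True,True)); print(robot.observe()['tool_pos'])
```

```text
129 327 20 224
cover (array([0.51187682, 0.19747161]), np.float64(0.004050460678496682), 267)
[0.50921174 0.19464254 0.17596425]
```

View pics/w2.png

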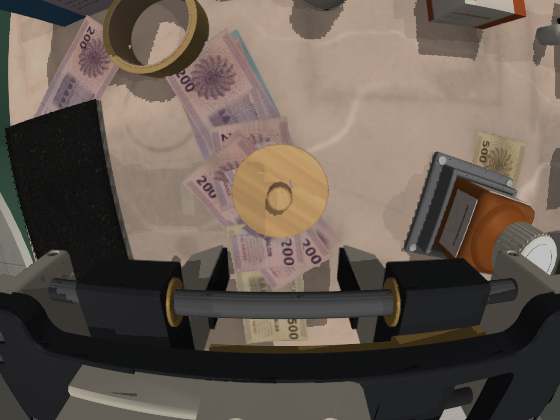

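The wrist picture shows the cover disc centred near (280,190), with its knob at (279,197), between the open fingers. The mask also took in the banknotes, so I'll redo it with a tighter box.

Run:
```python
from h import *
c=dict(np.load('pics/w2.npz'))
h=cv2.cvtColor(c['image'],cv2.COLOR_RGB2HSV).astype(int); H,S,V=h[...,0],h[...,1],h[...,2]
m=((S>85)&(H>12)&(H<26)&(V>120)); m=cv2.morphologyEx(box(m,(225,138,335,242)).astype(np.uint8),cv2.MORPH_OPEN,cv2.getStructuringElement(cv2.MORPH_ELLIPSE,(15,15)))
ys,xs=np.where(m);print(xs.min(),xs.max(),ys.min(),ys.max())
print('cover',topcirc(c,m,.013,.047,True,True)); print(c['pose'][:3,3])
```

```text
232 327 144 237
cover (array([0.51122385, 0.19756837]), np.float64(0.00031134940495151827), 267)
[0.58985538 0.19491667 0.31239191]
```

In the tool's units: 0.03 m / 0.4 = 0.075, -0.0031 m / 0.4 = -0.0078.

>>> {"name": "move_tool", "arguments": {
  "increments": [
    {"xyz": [0.004,-0.0078,0.075]},
    {"xyz": [0,0,0.075]},
    {"xyz": [0,0,0.075]},
    {"xyz": [0,0,0.05]},
    {},
    {}
  ]
}}

```text
time: 3.0
tool_pos: [0.5112, 0.1982, 0.067]
tool_rot: [-3.142, -0.001, -0.002]
contact_force: [-0.1, 0.2, -0.3]
opening: 0.06
grip_force: 0.0
```

In the tool's units: 0.015 m / 0.4 = 0.0375, 0.01 m / 0.4 = 0.025.

>>> {"name": "move_tool", "arguments": {
  "increments": [
    {"xyz": [0,0,0.0375]},
    {"xyz": [0,0,0.025]},
    {"xyz": [0,0,0.015]},
    {}
  ]
}}

```text
time: 3.33
tool_pos: [0.5103, 0.199, 0.0349]
tool_rot: [3.141, 0.0, -0.0]
contact_force: [-0.3, 0.0, -0.1]
opening: 0.0599
grip_force: 0.0
```

>>> {"name": "move_tool", "arguments": {
  "increments": [
    {},
    {},
    {},
    {},
    {},
    {}
  ],
  "aperture": 0.01,
  "force": 20
}}

```text
time: 3.83
tool_pos: [0.5103, 0.1994, 0.0349]
tool_rot: [3.141, -0.0, 0.0]
contact_force: [0.0, -1.4, 0.5]
opening: 0.0247
grip_force: 0.6
```

>>> {"name": "move_tool", "arguments": {
  "increments": [
    {},
    {},
    {}
  ]
}}

```text
time: 4.08
tool_pos: [0.5103, 0.1993, 0.0348]
tool_rot: [3.141, -0.0, 0.0]
contact_force: [-0.1, -0.6, 1.3]
opening: 0.022
grip_force: 20.0
```

>>> {"name": "move_tool", "arguments": {
  "increments": [
    {"xyz": [0,0,-0.025]},
    {"xyz": [0,0,-0.075]},
    {"xyz": [0,0,-0.0875]},
    {"xyz": [0,0,-0.0875]},
    {"xyz": [0,0,-0.0875]},
    {"xyz": [0,0,-0.05]},
    {}
  ]
}}

```text
time: 4.67
tool_pos: [0.5124, 0.2, 0.2055]
tool_rot: [-3.139, -0.01, 0.0]
contact_force: [2.0, 0.2, -0.2]
opening: 0.0221
grip_force: 20.0
```

Run:
```python
from h import *
c=optics.read_camera('wrist'); np.savez('pics/w3.npz',**c); save(c,'w3.png')
print(robot.observe()['tool_pos'])
```

```text
[0.51124149 0.19969632 0.2025838 ]
```

View pics/w3.png

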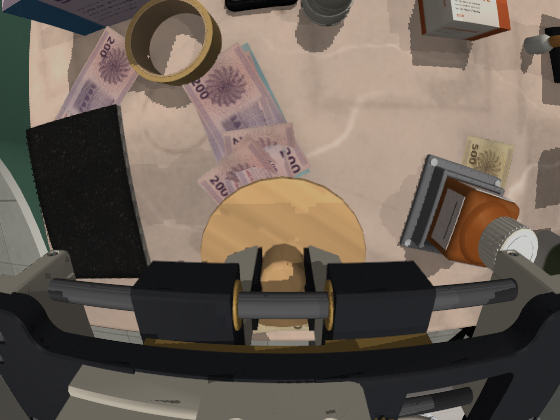

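The wrist picture shows the cover held level by its knob, with the disc arc at (202–365, 178–260). I'll fit that arc to get the cover's centre relative to the TCP.

Run:
```python
from h import *
c=dict(np.load('pics/w3.npz')); p=robot.observe()['tool_pos']
h=cv2.cvtColor(c['image'],cv2.COLOR_RGB2HSV).astype(int); H,S,V=h[...,0],h[...,1],h[...,2]
m=((S>85)&(H>12)&(H<26)&(V>120)); m=cv2.morphologyEx(box(m,(195,170,375,240)).astype(np.uint8),cv2.MORPH_OPEN,np.ones((9,9)))
r=topcirc(c,m,p[2]-.0218,.047,True); print(r,r[0]-p[:2],p,c['pose'][:3,3]-p)
```

```text
(array([0.51245877, 0.19995598]), np.float64(0.0002537521110742346), 139) [0.00121728 0.00025966] [0.51124149 0.19969632 0.2025838 ] [0.08073759 0.00015293 0.14216954]
```

In the tool's units: 0.032 m / 0.4 = 0.08, -0.02 m / 0.4 = -0.05.

>>> {"name": "move_tool", "arguments": {
  "increments": [
    {"xyz": [0,0,-0.05]},
    {"xyz": [-0.0195,0.08,0]},
    {"xyz": [-0.0195,0.08,0]},
    {"xyz": [-0.0195,0.08,0]},
    {"xyz": [-0.0195,0.08,0]},
    {"xyz": [-0.0195,0.08,0]},
    {"xyz": [-0.0195,0.08,0]},
    {"xyz": [-0.0195,0.08,0]}
  ],
  "quiet": true
}}

```text
ok
```

>>> {"name": "move_tool", "arguments": {
  "increments": [
    {"xyz": [-0.0195,0.08,0]},
    {"xyz": [-0.0195,0.08,0]},
    {"xyz": [-0.0195,0.08,0]},
    {"xyz": [-0.0195,0.08,0]},
    {"xyz": [-0.0195,0.08,0]},
    {},
    {},
    {}
  ]
}}

```text
time: 6.05
tool_pos: [0.416, -0.1839, 0.2187]
tool_rot: [-3.14, 0.002, -0.001]
contact_force: [0.3, 0.6, -1.6]
opening: 0.0224
grip_force: 20.0
```

Run:
```python
from h import *
c=optics.read_camera('wrist'); np.savez('pics/w4.npz',**c); p=robot.observe()['tool_pos']; print(p)
h=cv2.cvtColor(c['image'],cv2.COLOR_RGB2HSV).astype(int); H,S,V=h[...,0],h[...,1],h[...,2]
m=((S>85)&(H>12)&(H<26)&(V>100)); m=cv2.morphologyEx(box(m,(195,170,375,240)).astype(np.uint8),cv2.MORPH_OPEN,np.ones((9,9)))
r=topcirc(c,m,p[2]-.0218,.047,True); print(r,r[0]-p[:2])
for n,b in dict(scene=(345,190,390,230),side=(360,190,408,235)).items():
    c=dict(np.load(f'pics/{n}0.npz')); h=cv2.cvtColor(c['image'],cv2.COLOR_RGB2HSV).astype(int); H,S,V=h[...,0],h[...,1],h[...,2]
    m=box((H>29)&(H<60)&(S>50)&(V<140),b); us=np.where(m.any(0))[0]; k=[(u,int(np.argmax(m[:,u]))) for u in us]; print(n,k[::2])
```

```text
[ 0.41630133 -0.18350602  0.21895804]
(array([ 0.41670299, -0.18375172]), np.float64(0.0002809580066255225), 139) [ 0.00040167 -0.00024569]
scene [(np.int64(354), 214), (np.int64(356), 200), (np.int64(358), 198), (np.int64(360), 198), (np.int64(362), 197), (np.int64(364), 196), (np.int64(366), 196), (np.int64(368), 196), (np.int64(370), 195), (np.int64(372), 195), (np.int64(374), 197), (np.int64(376), 198), (np.int64(378), 198), (np.int64(380), 199), (np.int64(382), 200), (np.int64(384), 202)]
side [(np.int64(367), 220), (np.int64(369), 206), (np.int64(371), 202), (np.int64(373), 201), (np.int64(375), 201), (np.int64(377), 200), (np.int64(379), 199), (np.int64(381), 199), (np.int64(383), 198), (np.int64(385), 197), (np.int64(387), 197), (np.int64(389), 200), (np.int64(391), 201), (np.int64(393), 202), (np.int64(395), 202), (np.int64(397), 203), (np.int64(399), 205)]
```

In the tool's units: 0.025 m / 0.4 = 0.0625, 0.0015 m / 0.4 = 0.0038.

>>> {"name": "move_tool", "arguments": {
  "increments": [
    {"xyz": [0.0038,0.0018,0.05]},
    {"xyz": [0,0,0.0625]},
    {"xyz": [0,0,0.05]},
    {"xyz": [0,0,0.02]},
    {},
    {}
  ]
}}

```text
time: 6.6
tool_pos: [0.4185, -0.1847, 0.147]
tool_rot: [-3.141, 0.0, 0.001]
contact_force: [0.2, 0.3, -0.5]
opening: 0.0225
grip_force: 20.0
```

>>> {"name": "move_tool", "arguments": {
  "increments": [
    {"xyz": [0,0,0.01]},
    {"xyz": [0,0,0.01]},
    {"xyz": [0,0,0.0075]},
    {},
    {}
  ]
}}

```text
time: 7.02
tool_pos: [0.4181, -0.1854, 0.1358]
tool_rot: [3.141, -0.0, -0.0]
contact_force: [-0.5, 0.3, -0.4]
opening: 0.0223
grip_force: 20.0
```

In the tool's units: 0.002 m / 0.4 = 0.005, -0.001 m / 0.4 = -0.0025.

>>> {"name": "move_tool", "arguments": {
  "increments": [
    {"xyz": [0,-0.0025,0.005]},
    {"xyz": [0,0,0.005]},
    {"xyz": [0,0,0.0025]},
    {},
    {}
  ]
}}

```text
time: 7.43
tool_pos: [0.4181, -0.1843, 0.1306]
tool_rot: [-3.142, 0.0, -0.0]
contact_force: [0.3, 0.2, -0.6]
opening: 0.0223
grip_force: 20.0
```

>>> {"name": "move_tool", "arguments": {
  "increments": [
    {"xyz": [0,0,0.0025]},
    {"xyz": [0,0,0.0013]},
    {},
    {}
  ]
}}

```text
time: 7.77
tool_pos: [0.4181, -0.1844, 0.1292]
tool_rot: [3.142, -0.0, -0.0]
contact_force: [0.0, 0.1, -0.8]
opening: 0.0223
grip_force: 20.0
```

In the tool's units: 0.0006 m / 0.4 = 0.0015.

>>> {"name": "move_tool", "arguments": {
  "increments": [
    {"xyz": [0,0,0.0015]},
    {},
    {}
  ]
}}

```text
time: 8.02
tool_pos: [0.4181, -0.1844, 0.1286]
tool_rot: [3.142, -0.0, 0.0]
contact_force: [-0.7, -0.3, -0.5]
opening: 0.0219
grip_force: 20.0
```

>>> {"name": "move_tool", "arguments": {
  "increments": [
    {"xyz": [0,0,0.0015]},
    {},
    {}
  ]
}}

```text
time: 8.27
tool_pos: [0.4182, -0.1844, 0.1282]
tool_rot: [3.141, -0.0, -0.0]
contact_force: [-0.2, 0.0, 2.0]
opening: 0.0226
grip_force: 20.0
```

Contact is 2 N at the expected height, so I'll release to a small opening and rise.

>>> {"name": "move_tool", "arguments": {
  "increments": [
    {},
    {},
    {},
    {}
  ],
  "aperture": 0.05
}}

```text
time: 8.6
tool_pos: [0.4181, -0.1844, 0.1279]
tool_rot: [3.142, 0.0, -0.0]
contact_force: [-0.2, 0.1, -0.3]
opening: 0.0447
grip_force: 0.0
```

>>> {"name": "move_tool", "arguments": {
  "increments": [
    {"xyz": [0,0,-0.025]},
    {"xyz": [0,0,-0.05]},
    {"xyz": [0,0,-0.075]},
    {"xyz": [0,0,-0.075]},
    {"xyz": [0,0,-0.05]},
    {"xyz": [-0.05,0,0]},
    {},
    {}
  ]
}}

```text
time: 9.27
tool_pos: [0.3978, -0.1842, 0.2381]
tool_rot: [3.141, -0.0, -0.001]
contact_force: [0.4, 0.6, 0.6]
opening: 0.05
grip_force: 0.0
```

Run:
```python
from h import *
ims=[]
for n in ['wrist','scene','side']:
    c=optics.read_camera(n); np.savez(f'pics/{n}5.npz',**c); im=c['image'][:,:,::-1]
    ims.append(cv2.resize(im[170:250,310:420] if n=='scene' else im[175:255,330:440] if n=='side' else im[90:270,160:407],(400,291),interpolation=cv2.INTER_CUBIC))
cv2.imwrite('pics/seat.png',np.vstack([np.hstack(ims[:2]),np.hstack([ims[2],ims[2]*0])]))
c=dict(np.load('pics/wrist5.npz')); h=cv2.cvtColor(c['image'],cv2.COLOR_RGB2HSV).astype(int); H,S,V=h[...,0],h[...,1],h[...,2]
m=((S>85)&(H>12)&(H<26)&(V>100)); m=cv2.morphologyEx(box(m,(180,90,390,240)).astype(np.uint8),cv2.MORPH_OPEN,np.ones((9,9)))
ys,xs=np.where(m);print(xs.min(),xs.max(),ys.min(),ys.max())
print(topcirc(c,m,.107,.047,True), robot.observe()['tool_pos'])
```

```text
230 336 127 231
(array([ 0.41805461, -0.18443539]), np.float64(0.00028133947645788034), 93) [ 0.39835916 -0.18430397  0.23747683]
```

View pics/seat.png

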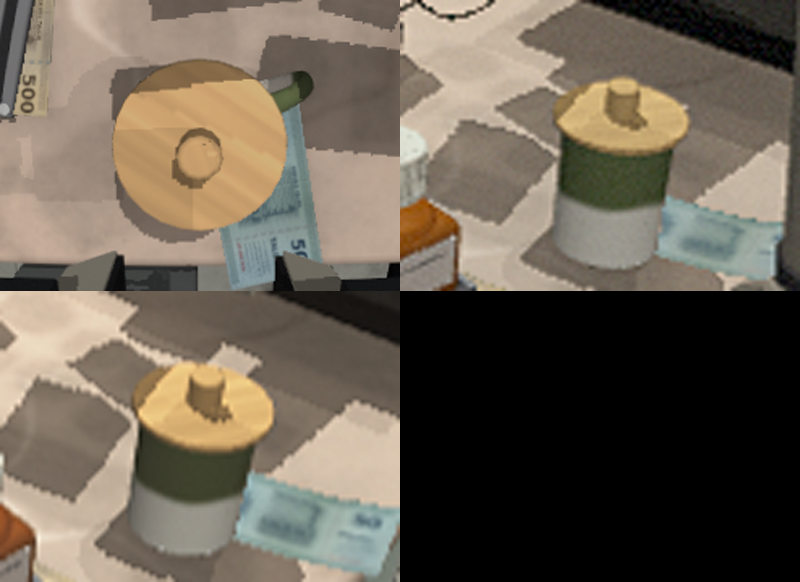

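The cover is level on the rim. The wrist fit puts it at (0.4181, -0.1844), but the scene and side crops show more overhang on the right (about 17 px) than on the left (about 3 px). I'll check this numerically.

Run:
```python
from h import *
def msk(c,f): 
    h=cv2.cvtColor(c['image'],cv2.COLOR_RGB2HSV).astype(int); return f(h[...,0],h[...,1],h[...,2])
G=lambda H,S,V:(H>29)&(H<60)&(S>45)&(V<140)
W=lambda H,S,V:(S>75)&(H>12)&(H<26)&(V>90)
for n,b,ex in [('scene',(345,190,390,230),(365,374)),('side',(360,190,408,235),(378,389))]:
    c=dict(np.load(f'pics/{n}0.npz')); m=box(msk(c,G),b); 
    us=[u for u in range(b[0],b[2]) if m[:,u].any()]; us=[u for u in us[2:-2] if not ex[0]<=u<=ex[1]]
    P=np.array([onz(*ray(c,u,np.argmax(m[:,u])-.5),.101)[:2] for u in us])
    s=least_squares(lambda p:np.hypot(*(P-p).T)-.039,[.418,-.184],loss='soft_l1',f_scale=.001); print(n,'mug before',s.x,np.abs(s.fun).mean())
    d=dict(np.load(f'pics/{n}5.npz')); mw=box(msk(d,W),(b[0]-12,b[1]-14,b[2]+8,b[3])); mw=cv2.morphologyEx(mw.astype(np.uint8),cv2.MORPH_OPEN,np.ones((3,3)))
    ys,xs=np.where(mw); print((xs.min(),xs.max(),ys.min(),ys.max()))
    # predicted columns of disc extremes for circle centres at z=.107/.101
    def pix(c,p):
        q=c['pose'][:3,:3].T@(p-c['pose'][:3,3]); return q[0]/q[2]*c['fx']+c['cx'],q[1]/q[2]*c['fy']+c['cy']
    t=np.linspace(0,6.283,200)
    for nm,(x,y),z,r in [('disc',(.4181,-.1844),.104,.047),('rim',(.4184,-.1843),.101,.039)]:
        q=np.array([pix(d,np.array([x+r*np.cos(a),y+r*np.sin(a),z])) for a in t]); print(nm,q.min(0),q.max(0))
    # silhouette edges of body, before vs after, per row
    for v in range(ys.max()+3,ys.max()+12,4):
        for cc in (c,d):
            g=np.where(box(msk(cc,G),(b[0]-5,b[1],b[2]+5,b[3]+5))[v])[0]; print(v,g.min(),g.max(),end=' | ')
        print()
```

```text
scene mug before [ 0.41663939 -0.18256166] 0.0012103387728038826
(np.int64(352), np.int64(389), np.int64(191), np.int64(212))
disc [351.4753071  192.91578958] [389.03508207 211.56384033]
rim [354.40848337 195.38404432] [385.52150038 210.8873446 ]
215 354 383 | 215 354 383 | 
219 354 383 | 219 354 383 | 
223 355 382 | 223 354 382 | 
side mug before [ 0.41533713 -0.18119633] 0.0010391070028418121
(np.int64(366), np.int64(405), np.int64(194), np.int64(219))
disc [365.62305051 194.88057046] [404.91307787 218.18009324]
rim [368.64162556 197.66224936] [401.16693345 217.00669273]
222 367 398 | 222 367 398 | 
226 368 397 | 226 368 397 | 
230 373 395 | 230 373 395 |
```

The disc lands where predicted in both views, and the mug outline is unchanged from before. The apparent asymmetry comes from perspective lean, so the cover is centred to about 1 mm. Next, the cap.

In the tool's units: -0.0298 m / 0.4 = -0.0745, 0.0148 m / 0.4 = 0.037.

>>> {"name": "move_tool", "arguments": {
  "increments": [
    {"xyz": [0.037,-0.0745,0]},
    {"xyz": [0.037,-0.0745,0]},
    {"xyz": [0.037,-0.0745,0]},
    {"xyz": [0.037,-0.0745,0]},
    {"xyz": [0.037,-0.0745,0]},
    {"xyz": [0.037,-0.0745,0]},
    {},
    {}
  ],
  "aperture": 0.085
}}

```text
time: 10.08
tool_pos: [0.4874, -0.0039, 0.2371]
tool_rot: [-3.141, 0.002, 0.004]
contact_force: [0.5, -0.8, 0.1]
opening: 0.0847
grip_force: 0.0
```

Run:
```python
from h import *
c=optics.read_camera('wrist'); np.savez('pics/w6.npz',**c); p=robot.observe()['tool_pos']; print(p)
h=cv2.cvtColor(c['image'],cv2.COLOR_RGB2HSV).astype(int); H,S,V=h[...,0],h[...,1],h[...,2]
m=box((S<40)&(V>190),(215,150,350,270)).astype(np.uint8); m=cv2.morphologyEx(m,cv2.MORPH_OPEN,cv2.getStructuringElement(cv2.MORPH_ELLIPSE,(11,11)))
ys,xs=np.where(m);print(xs.min(),xs.max(),ys.min(),ys.max()); print(topcirc(c,m,.138,.025,True,True))
```

```text
[ 0.48695911 -0.00504419  0.23717854]Traceback (most recent call last):
  File "<stdin>", line 5, in <module>
    return umr_minimum(a, axis, None, out, keepdims, initial, where)
ValueError: zero-size array to reduction operation minimum which has no identity
```

Run:
```python
from h import *
c=dict(np.load('pics/w6.npz')); h=cv2.cvtColor(c['image'],cv2.COLOR_RGB2HSV).astype(int); H,S,V=h[...,0],h[...,1],h[...,2]
print(V[208,230:340:6],S[208,230:340:6],V[160:275:6,283])
for t in (110,125,140):
    m=box((S<45)&(V>t),(225,150,345,275)).astype(np.uint8); m=cv2.morphologyEx(m,cv2.MORPH_OPEN,cv2.getStructuringElement(cv2.MORPH_ELLIPSE,(15,15)))
    ys,xs=np.where(m)
    if len(xs): print(t,xs.min(),xs.max(),ys.min(),ys.max(),topcirc(c,m,.138,.025,True,True))
```

```text
[ 84  79  80 101 169 185 186 186 186 185 185 185 186 186 160  87 139 148
 139] [  3   3 198 194  29  21  22  22  21  21  21  21   3   3  32  76  61  55
  57] [105 109 132 109 112 185 185 186 185 185 185 185 185 173 168 166 170 109
 106 101]
110 253 314 183 245 (array([ 0.48848554, -0.00439872]), np.float64(0.0005345445581309004), 178)
125 253 314 185 245 (array([ 0.4881196 , -0.00433875]), np.float64(0.0003543852379549483), 174)
140 253 314 185 245 (array([ 0.48793313, -0.00440002]), np.float64(0.0003010090304261472), 171)
```

In the tool's units: 0.03 m / 0.4 = 0.075, 0.0005 m / 0.4 = 0.0013.

>>> {"name": "move_tool", "arguments": {
  "increments": [
    {"xyz": [0.0013,-0.0005,0.075]},
    {"xyz": [0,0,0.075]},
    {"xyz": [0,0,0.045]},
    {"xyz": [0,0,0.025]},
    {},
    {}
  ]
}}

```text
time: 10.63
tool_pos: [0.4871, -0.0063, 0.1497]
tool_rot: [3.142, 0.001, -0.002]
contact_force: [-0.4, 0.6, 0.1]
opening: 0.085
grip_force: 0.0
```

>>> {"name": "move_tool", "arguments": {
  "increments": [
    {"xyz": [0,0,0.015]},
    {"xyz": [0,0,0.01]},
    {},
    {}
  ]
}}

```text
time: 10.97
tool_pos: [0.4874, -0.0054, 0.1402]
tool_rot: [3.141, -0.0, -0.0]
contact_force: [0.1, 0.2, -0.0]
opening: 0.0848
grip_force: 0.0
```

In the tool's units: 0.004 m / 0.4 = 0.01.

>>> {"name": "move_tool", "arguments": {
  "increments": [
    {"xyz": [0,0,0.01]},
    {},
    {},
    {},
    {},
    {},
    {},
    {}
  ],
  "aperture": 0.02,
  "force": 45
}}

```text
time: 11.63
tool_pos: [0.4875, -0.005, 0.1361]
tool_rot: [-3.141, -0.0, -0.0]
contact_force: [0.3, 2.3, 1.6]
opening: 0.0494
grip_force: 45.0
```

>>> {"name": "move_tool", "arguments": {
  "increments": [
    {},
    {},
    {}
  ]
}}

```text
time: 11.88
tool_pos: [0.4874, -0.005, 0.1361]
tool_rot: [-3.141, -0.0, -0.0]
contact_force: [0.2, 4.1, 1.9]
opening: 0.0489
grip_force: 45.0
```

In the tool's units: 0.002 m / 0.4 = 0.005, -0.0005 m / 0.4 = -0.0013.

>>> {"name": "move_tool", "arguments": {
  "increments": [
    {"xyz": [0,-0.0013,0.005]},
    {"xyz": [0,0,0.005]},
    {"xyz": [0,0,0.005]},
    {},
    {}
  ]
}}

```text
time: 12.3
tool_pos: [0.4875, -0.005, 0.1307]
tool_rot: [3.141, -0.001, 0.0]
contact_force: [-2.1, 2.5, 9.2]
opening: 0.0493
grip_force: 45.0
```

In the tool's units: 0.001 m / 0.4 = 0.0025, -0.0005 m / 0.4 = -0.0013.

>>> {"name": "move_tool", "arguments": {
  "increments": [
    {"xyz": [0,-0.0013,0.0025]},
    {"xyz": [0,0,0.0025]},
    {},
    {}
  ]
}}

```text
time: 12.63
tool_pos: [0.4875, -0.005, 0.1289]
tool_rot: [3.14, -0.001, 0.0]
contact_force: [-4.2, -0.0, 10.1]
opening: 0.0488
grip_force: 45.0
```

In the tool's units: 0.0007 m / 0.4 = 0.0018, -0.0003 m / 0.4 = -0.0008, -0.1 rad / 2 = -0.05.

>>> {"name": "move_tool", "arguments": {
  "increments": [
    {"xyz": [-0.0008,0,0.0018]},
    {},
    {"turn_vec": [0,0,-0.025]},
    {"turn_vec": [0,0,-0.05]},
    {"turn_vec": [0,0,-0.05]},
    {},
    {}
  ]
}}

```text
time: 13.22
tool_pos: [0.4883, -0.0051, 0.1286]
tool_rot: [3.139, -0.003, 0.251]
contact_force: [-0.7, 0.7, 10.4]
opening: 0.0492
grip_force: 45.0
```

```bash
python3 -c "
from h import *
o=robot.observe();print(o['torque'],o['contact_force'])"
```

```text
[0.13655757 0.10059564 0.0408182 ] [-0.71004191  0.71215343 10.37892702]
```

In the tool's units: 0.0005 m / 0.4 = 0.0013, -0.12 rad / 2 = -0.06.

>>> {"name": "move_tool", "arguments": {
  "increments": [
    {"xyz": [0,0,0.0013],"turn_vec": [0,0,-0.05]},
    {"turn_vec": [0,0,-0.06]},
    {"turn_vec": [0,0,-0.06]},
    {"turn_vec": [0,0,-0.06]},
    {"turn_vec": [0,0,-0.06]},
    {},
    {}
  ]
}}

```text
time: 13.8
tool_pos: [0.4886, -0.0049, 0.1285]
tool_rot: [3.137, -0.002, 0.831]
contact_force: [0.2, 0.9, 11.9]
opening: 0.0495
grip_force: 45.0
```

```bash
python3 -c "
from h import *
o=robot.observe();print(o['torque'],o['contact_force'])"
```

```text
[0.21904956 0.11354186 0.02120441] [ 0.15564352  0.92508184 11.92863259]
```

In the tool's units: -0.12 rad / 2 = -0.06.

>>> {"name": "move_tool", "arguments": {
  "increments": [
    {"turn_vec": [0,0,-0.06]},
    {"turn_vec": [0,0,-0.06]},
    {"turn_vec": [0,0,-0.06]},
    {"turn_vec": [0,0,-0.06]},
    {"turn_vec": [0,0,-0.06]},
    {},
    {}
  ]
}}

```text
time: 14.38
tool_pos: [0.4886, -0.0048, 0.1285]
tool_rot: [3.137, 0.001, 1.431]
contact_force: [-0.7, 1.5, 11.7]
opening: 0.0494
grip_force: 45.0
```

```bash
python3 -c "
from h import *
o=robot.observe();print(o['torque'],o['contact_force'],o['qpos'])
c=optics.read_camera('wrist'); np.savez('pics/w7.npz',**c); save(c,'w7.png')"
```

```text
[0.31805981 0.09910441 0.07611349] [-0.7070229   1.46274873 11.72087732] [-1.66519939e-01  4.07632816e-01  1.78824059e+00 -7.44452224e-04
  9.41313824e-01 -2.61144339e-02]
```

Turned 82° with steady pressing and low torque. Now I'll lift slowly and watch for any pull.

In the tool's units: -0.003 m / 0.4 = -0.0075, -0.002 m / 0.4 = -0.005.

>>> {"name": "move_tool", "arguments": {
  "increments": [
    {"xyz": [0,0,-0.0075]},
    {"xyz": [0,0,-0.0075]},
    {"xyz": [0,0,-0.0075]},
    {"xyz": [0,0,-0.005]},
    {}
  ]
}}

```text
time: 14.85
tool_pos: [0.4885, -0.0049, 0.139]
tool_rot: [3.138, 0.001, 1.43]
contact_force: [0.3, 1.3, 5.5]
opening: 0.0494
grip_force: 45.0
```

>>> {"name": "move_tool", "arguments": {
  "increments": [
    {"xyz": [0,0,-0.0075]},
    {"xyz": [0,0,-0.0075]},
    {"xyz": [0,0,-0.0075]},
    {}
  ]
}}

```text
time: 15.18
tool_pos: [0.4871, -0.0046, 0.1471]
tool_rot: [3.142, 0.0, 1.43]
contact_force: [0.7, 0.6, -1.0]
opening: 0.0493
grip_force: 45.0
```

In the tool's units: -0.025 m / 0.4 = -0.0625, -0.02 m / 0.4 = -0.05.

>>> {"name": "move_tool", "arguments": {
  "increments": [
    {"xyz": [0,0,-0.025]},
    {"xyz": [0,0,-0.05]},
    {"xyz": [0,0,-0.0625]},
    {"xyz": [0,0,-0.0625]},
    {"xyz": [0,0,-0.03]},
    {"xyz": [0,0,-0.0125]},
    {},
    {}
  ]
}}

```text
time: 15.85
tool_pos: [0.4866, -0.0043, 0.2429]
tool_rot: [-3.14, 0.0, 1.43]
contact_force: [0.1, 0.0, -0.7]
opening: 0.0494
grip_force: 45.0
```

>>> {"name": "move_tool", "arguments": {
  "increments": [
    {},
    {},
    {},
    {}
  ]
}}

```text
time: 16.18
tool_pos: [0.4869, -0.0043, 0.2432]
tool_rot: [-3.14, 0.0, 1.43]
contact_force: [0.5, -0.9, -0.2]
opening: 0.0491
grip_force: 45.0
```

Run:
```python
from h import *
o=robot.observe(); print(o['tool_pos'],o['tool_rot'],o['contact_force'])
ims=[]
for n in ['wrist','scene','side']:
    c=optics.read_camera(n); np.savez(f'pics/{n}8.npz',**c); ims.append(c['image'][:,:,::-1])
cv2.imwrite('pics/end.png',np.vstack([np.hstack([cv2.resize(ims[0],(400,300)),cv2.resize(ims[1][150:300,200:400],(400,300))]),np.hstack([cv2.resize(ims[2][150:300,220:420],(400,300)),cv2.resize(ims[1],(400,300))])]))
```

```text
[ 0.48692098 -0.00431203  0.24320384] [-3.14043581e+00  7.81335956e-05  1.42997124e+00] [ 0.52919352 -0.88052585 -0.21207431]
```

View pics/end.png

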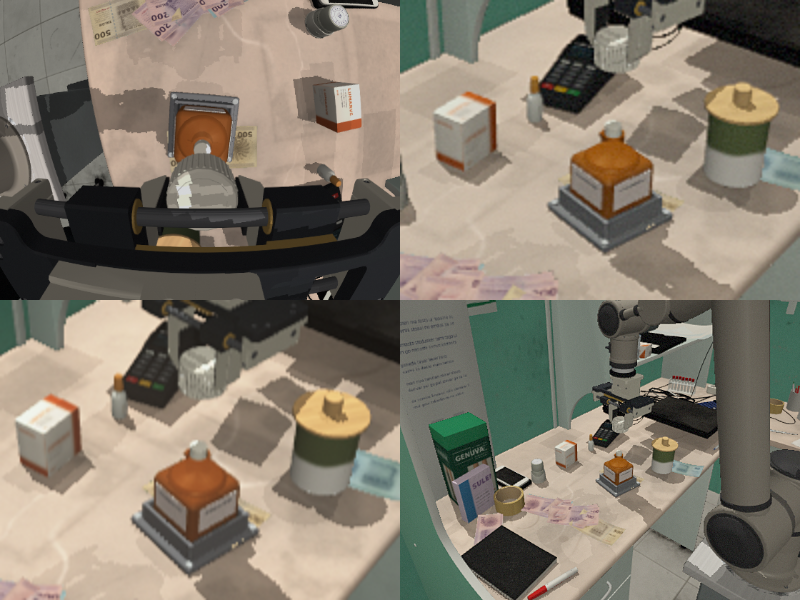

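The last picture shows the cap level in the gripper, above the open bottle with its white seal visible. The cover still sits on the mug and the other things haven't moved. Handing in.

```bash
python3 -c "
from cell import robot, optics, workorder
print(workorder.hand_in())"
```

```text
the job is handed in; nothing more can be done
None
```

The job is handed in at about 16 s of the 58 s allowed: the cover sits on the mug, centred to about 1 mm, and the cap is off and held level about 10 cm above the open bottle; no verdict was returned.

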